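Pack away the reference standards and close the case

TASK

The measuring is over: put every steel setting block, plate and disc that lies on the bench back into the recess of the storage case that matches its own size and outline, sitting flat on the bottom. Then shut the lid fully, and only after that press both hold-down clamps fully down over its front edge. Leave the bottle, the jar and the screwdriver where they are.

Things in the scene. Friction and masses are not known exactly. Their poses are not given: they have to be found in the camera images.
- case: shallow aluminium storage case, fixed to the bench, 176 (x) x 254 (y) mm, 6 mm walls with the rim 39 mm above the bench. Inside is a white insert with six recesses, its top 22 mm above the bench. Origin at the centre of the underside; x axis points away from the robot to the hinge side, y to the left, z up.
- block_long: plain steel setting block, 70 x 22 x 22 mm, lying loose on the bench at the start (it may be absent). Origin at its centre (11 mm above what it lies on); its x axis runs along the 70 mm length. Its home is the 70 mm slot in the case.
- block_mid: plain steel setting block, 52 x 22 x 22 mm, lying loose on the bench at the start (it may be absent). Origin at its centre (11 mm above what it lies on); its x axis runs along the 52 mm length. Its home is the 52 mm slot in the case.
- block_short: plain steel setting block, 36 x 22 x 22 mm, lying loose on the bench at the start (it may be absent). Origin at its centre (11 mm above what it lies on); its x axis runs along the 36 mm length. Its home is the 36 mm slot in the case.
- plate_square: plain steel square reference plate, 44 x 44 x 18 mm, loose on the bench (may be absent). Origin at its centre, 9 mm above what it lies on; x and y axes parallel to its sides. Its home is the square recess.
- disc_big: plain steel reference disc, diameter 56 mm, 18 mm thick, loose, lying flat (may be absent). Origin at its centre, 9 mm above what it lies on. Its home is the large round recess.
- disc_small: plain steel reference disc, diameter 38 mm, 18 mm thick, loose, lying flat (may be absent). Origin at its centre, 9 mm above what it lies on. Its home is the small round recess.
- slot_long (a point): slot for the 70 mm block, its length along the case's x axis; open at the top, 8 mm deep and 3 mm wider (1.5 mm a side) than the piece that belongs in it. The point is the centre of the recess floor, 14 mm above the bench. Far row, left.
- slot_mid (a point): slot for the 52 mm block, its length along the case's x axis; open at the top, 8 mm deep and 3 mm wider (1.5 mm a side) than the piece that belongs in it. The point is the centre of the recess floor, 14 mm above the bench. Near row, left.
- slot_short (a point): slot for the 36 mm block, its length along the case's x axis; open at the top, 8 mm deep and 3 mm wider (1.5 mm a side) than the piece that belongs in it. The point is the centre of the recess floor, 14 mm above the bench. Near row, middle.
- slot_square (a point): square recess for the 44 mm plate, its sides parallel to the case; open at the top, 8 mm deep and 3 mm wider (1.5 mm a side) than the piece that belongs in it. The point is the centre of the recess floor, 14 mm above the bench. Far row, middle.
- slot_bigdisc (a point): round recess for the 56 mm disc; open at the top, 8 mm deep and 3 mm wider (1.5 mm a side) than the piece that belongs in it. The point is the centre of the recess floor, 14 mm above the bench. Far row, right.
- slot_smalldisc (a point): round recess for the 38 mm disc; open at the top, 8 mm deep and 3 mm wider (1.5 mm a side) than the piece that belongs in it. The point is the centre of the recess floor, 14 mm above the bench. Near row, right.
- lid (a joint): aluminium lid, 176 x 254 x 8 mm, hinged on the case's far rim. Radians: 0 = shut on the rim, 1.57 = upright; starts at 1.65 to 1.85, leaning back; stops at 1.9. A stiff hinge holds it where it is left (1 to 4 N at the free edge moves it); no latch. A piece not seated keeps it from shutting. A black lip, 70 mm wide, 8 mm thick, sticks out 15 mm beyond the middle of the free edge.
- lid_hinge (a point): middle of the lid's hinge axis, on the far rim of the case 88 mm beyond its centre, 39 mm above the bench, at the level of the lid's underside
- lid_edge (a point): middle of the lid's free edge, on its outer (upper when shut) face, 176 mm from the hinge axis
- clamp_left (a joint): left hold-down clamp (seen from the robot): a steel bar 46 x 18 x 8 mm pivoting about one end on the case front at case y = 85 mm, about the case's y axis. Radians: 0 = fully down, level over the lid's front edge; grows as it is raised; 1.57 = upright; starts at 1.2 to 1.65, stops at 1.75. Friction holds it where it is left (2 N at the tip moves it).
- clamp_left_hinge (a point): pivot of the left clamp, on its axis, 55 mm above the bench and 98 mm from the case centre towards the robot; the bar's free end is 46 mm from it
- clamp_right (a joint): right hold-down clamp (seen from the robot): a steel bar 46 x 18 x 8 mm pivoting about one end on the case front at case y = -85 mm, about the case's y axis. Radians: 0 = fully down, level over the lid's front edge; grows as it is raised; 1.57 = upright; starts at 1.2 to 1.65, stops at 1.75. Friction holds it where it is left (2 N at the tip moves it).
- clamp_right_hinge (a point): pivot of the right clamp, on its axis, 55 mm above the bench and 98 mm from the case centre towards the robot; the bar's free end is 46 mm from it
- bottle: bystander: white plastic bottle, 52 mm across, 130 mm tall, standing; origin at the centre of its foot
- jar: bystander: amber jar with a white cap, 60 mm across, 70 mm tall, standing; origin at the centre of its foot
- screwdriver: bystander: screwdriver, 170 mm long, lying on the bench; origin near its middle

How it is judged:
By the outcome, as a careful person would: the job done as asked, in the order asked, and still so for the second after the job is handed in, with the robot touching nothing.
Of block_long, block_mid, block_short, plate_square, disc_big, disc_small only 3 to 5 are there at a start; the rules pass over those that are not, and their reading is None.
At some moment in a run one of block_long, block_mid, block_short, plate_square, disc_big, disc_small may be knocked a few centimetres aside while the robot is not near it.
Once in a run the grip may slacken for a moment while it holds something.
It also fails if it takes over 210 s, if anything falls off the work surface, if the arm or the gripper's body presses on something with over 40 N, if the wrist force passes 120 N, or if a joint passes its speed limit or range.

ROBOT

A 7-joint arm with a two-finger parallel gripper is mounted at the origin on the work surface. World frame = base frame: x ahead of the robot, y to its left, z up, the work surface at z = 0. Lengths are in m, angles in rad, forces in N, time in s.
With the tool pointing down it reaches from about 0.4 to 0.85 m from the base axis. Payload 4.5 kg.
Tool frame: the origin (TCP) lies midway between the tips of the shut fingers; the grasp point (between the pads) lies 19 mm behind it; z points along the fingers, y is the line along which they close (so a half turn about z gives the same grasp; the last joint's range is limited). The gripper opens to 88 mm and grips with 3 to 60 N. Pads are 18 mm wide; open, the fingers measure 123 mm over their backs; the gripper's body (75 mm by 187 mm) begins 45 mm behind the grasp point.
Start: joints at [1.262, 0.689, -0.195, 1.565, 0.157, 0.902, -0.215], TCP at [0.21, -0.589, 0.239] pointing down, gripper open.
Joint ranges: [-3.01, 3.01], [-0.46, 2.08], [-1.47, 1.51], [0.13, 2.56], [-1, 4.14], [0.04, 2.09], [-2.66, 2.66]. Speed limits (rad/s): [2.57, 2.57, 3.14, 3.14, 3.14, 3.14, 3.14].

INTERFACE

Orientations are given as a unit quaternion [x, y, z, w].
In Python, from plant import r gives the robot as it stands.
- The arm moves only by the tool move_arm, never from a script. Its argument "targets" is a list that holds one entry, the list of rows, each a list of 7 numbers: the opening, from 0 (shut) to 1 (fully open), then the shift along the tool's x, y, z in mm, then the turn, a rotation vector about the tool's x, y, z in degrees. In form: [[[claw, dx, dy, dz, ax, ay, az], ...]]. A call has 1 to 10 rows; each row is the pose to reach, as a shift and turn from the pose commanded when the call began, along the tool's axes at that moment; what a row does not reach only later rows make up. A row lasts 1/8 s, in which the tool goes at most 62.5 mm and 10.7 degrees, less where a joint would pass 70% of its speed; a pose out of reach is approached as far as the arm can. A call with a gripper value outside its range is refused whole. The fingers move at their own pace and stop on an object; "newtons" is the grip in N (left out, the last holds). Time passes only in rows, so rows that repeat a pose let the fingers close. It gives the time, the measured TCP pose, the force, the opening and the grip force at its end, in the units of the state.
- r.get_state(): the state, without advancing time (a new reading comes with each control period).
- r.snapshot(name): name is "scene" or "side" or "wrist"; returns the picture (420x560x3 uint8, red, green, blue); there is no depth.
- r.camera_info(name): a dict with "fx", "fy", "cx", "cy" (pixels), "R" (3x3) and "t" (3): a world point X has camera coordinates R X + t. Camera axes: x right, y down, z forward; pixel columns grow to the right and rows downward; lengths in m; the calibration is good to about 2 mm. A picture is of the moment at which its call begins: read the wrist's pose just before it. camera_info takes no time and is no camera call; for the wrist camera it gives the pose at the moment of the call.
- r.finish_job(): hands the job in; it is judged then, once.
The state is a dict: "clock": time; "q": joint angles; "qd": joint speeds; "joint_torque": joint torques, N m; "tool_pos": TCP position; "eef_rot": TCP orientation; "contact_force": force on the tool from outside, world axes, zero at the start; "moment": the same for the moment, N m; "opening": opening from 0.0 (shut) to 1.0 (fully open); "finger_force": force on a finger pad.
Only numpy, scipy, OpenCV 4.12 (cv2) and the standard library are available. Lean on these libraries where they do the work, as an engineer would, in place of code of your own. Each camera call takes 0.05 s, during which the arm holds its last target. There are 200 camera calls.

## Working session

There is one attempt and no reset: what is moved stays moved. The work goes in short steps, Python scripts to look and compute and a tool call to move; the robot and the scene stay as the last step left them, time stands still between calls to the robot, and variables do not carry over. Pictures are saved under pics/ and viewed, at most 14 in all, crops included, and the job is handed in when it is done.

Besides the shell and the picture viewer there is one more tool, called after "Call:" as name(argument=value, ...) on one line, values as JSON. move_arm: Moves the arm, as the interface text tells. Its arguments: {"type":"object","properties":{"targets":{"type":"array","items":{"type":"array","items":{"type":"array","items":{"type":"number"}}}},"newtons":{"type":"number"}},"required":["targets"]}

```bash
ls; mkdir -p pics; python3 - <<'E'
from plant import r
import cv2
print(r.get_state())
for n in("scene","side"):
    cv2.imwrite(f"pics/{n}0.png",r.snapshot(n)[:,:,::-1])
for n in("scene","side","wrist"): print(n,r.camera_info(n))
E
```

```text
pics
{'clock': 0.0, 'q': array([ 1.26181078,  0.68999823, -0.19452325,  1.56635361,  0.15733783,
        0.90250112, -0.21511943]), 'qd': array([-8.73648347e-04,  4.77410678e-04, -1.66428724e-04, -9.24680802e-05,
       -4.25560800e-04,  2.42094553e-03,  9.26504993e-05]), 'joint_torque': array([ 2.48292572e-04, -5.27567589e+01, -1.26666203e+00, -1.53431529e+01,
       -5.24933171e-02,  6.53583440e-03,  2.04391658e-04]), 'tool_pos': array([ 0.20980318, -0.58805425,  0.23789884]), 'eef_rot': array([ 9.85339496e-01,  1.70602486e-01, -2.36297784e-04, -9.01367783e-04]), 'contact_force': array([-0.85894052,  0.56431321,  0.09655228]), 'moment': array([-0.00536428,  0.01387335,  0.00437415]), 'finger_force': 0.0, 'opening': 0.9976515883615417}
scene {'fx': 505.1582337227599, 'fy': 505.1582337227599, 'cx': 273.36178290024196, 'cy': 206.99457507960452, 'R': array([[ 0.30621504,  0.95191964, -0.00901881],
       [ 0.71039102, -0.23480579, -0.66348387],
       [-0.633701  ,  0.19676186, -0.74813623]]), 't': array([-0.17504245, -0.35003049,  1.60351788])}
side {'fx': 380.73220116877553, 'fy': 380.73220116877553, 'cx': 281.1236149233916, 'cy': 207.60996245511276, 'R': array([[-0.88116197, -0.4723254 ,  0.02150128],
       [-0.32214116,  0.56645124, -0.75852361],
       [ 0.34609054, -0.6753086 , -0.65129074]]), 't': array([0.51391242, 0.24215263, 0.72272038])}
wrist {'fx': 378.58258109113393, 'fy': 378.58258109113393, 'cx': 276.49785804241986, 'cy': 210.05131700975912, 'R': array([[ 0.3359929 , -0.94186281, -0.00179194],
       [-0.91017018, -0.32517533,  0.25661499],
       [-0.24227881, -0.08458985, -0.96651205]]), 't': array([-0.62445254, -0.03586219,  0.38779322])}
```

View pics/scene0.png

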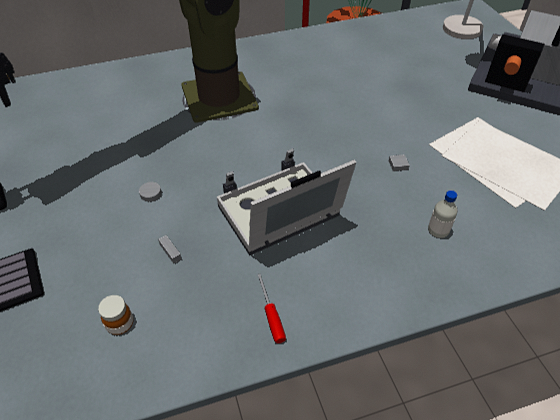

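View pics/side0.png

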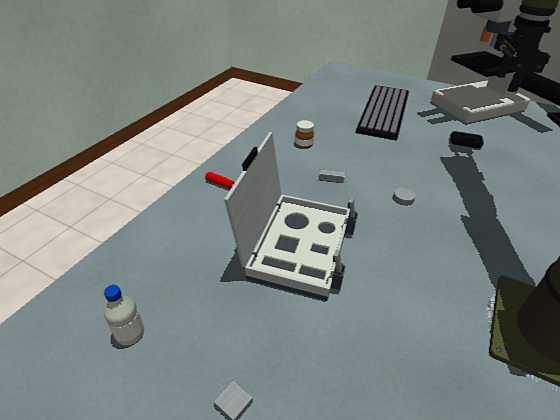

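The scene view shows three pieces: a disc (150,191), a block (170,248) and a square plate (399,162). The case is at about (290,205) with its lid up, and the side view shows all six recesses empty, at about (298,240). Next I'll measure the pieces and recesses.

```bash
cat > h.py <<'E'
from plant import r
import numpy as np, cv2
from scipy.spatial.transform import Rotation as Ro
def ray(ci,px,z):
    px=np.atleast_2d(px).astype(float)
    d=np.c_[(px[:,0]-ci['cx'])/ci['fx'],(px[:,1]-ci['cy'])/ci['fy'],np.ones(len(px))]@ci['R']
    o=-ci['R'].T@ci['t']
    return (o+d*((z-o[2])/d[:,2])[:,None])
def tri(c1,p1,c2,p2):
    A=[];b=[]
    for ci,p in((c1,p1),(c2,p2)):
        o=-ci['R'].T@ci['t']; d=ci['R'].T@[(p[0]-ci['cx'])/ci['fx'],(p[1]-ci['cy'])/ci['fy'],1]
        d/=np.linalg.norm(d); P=np.eye(3)-np.outer(d,d); A.append(P); b.append(P@o)
    return np.linalg.lstsq(np.vstack(A),np.hstack(b),rcond=None)[0]
def proj(ci,X):
    c=np.atleast_2d(X)@ci['R'].T+ci['t']; return np.c_[c[:,0]/c[:,2]*ci['fx']+ci['cx'],c[:,1]/c[:,2]*ci['fy']+ci['cy']]
def grey(im,lo,hi,sat=14):
    i=im.astype(int); s=i.max(2)-i.min(2); v=i.mean(2)
    return ((s<sat)&(v>lo)&(v<hi)).astype(np.uint8)*255
def blobs(m,ci,z,amin=30):
    out=[]
    for c in cv2.findContours(m,cv2.RETR_LIST,cv2.CHAIN_APPROX_NONE)[0]:
        if cv2.contourArea(c)<amin: continue
        w=ray(ci,c[:,0,:],z)[:,:2]; rc=cv2.minAreaRect((w*1000).astype(np.float32))
        (u,v),_,_=cv2.minAreaRect(c); out.append((np.round((u,v)),np.round(rc[0],1),np.round(rc[1],1),round(rc[2],1)))
    return out
def move(goal,yaw=None):
    """delta in tool axes (mm, deg) to a TCP goal with tool pointing down, tool-y closing line at yaw (deg)"""
    s=r.get_state(); R=Ro.from_quat(s['eef_rot'])
    print('d',np.round(R.inv().apply(np.array(goal)-s['tool_pos'])*1000,1))
    if yaw is not None:
        best=None
        for k in(0,180):
            a=np.radians(yaw+k); y=np.array([np.cos(a),np.sin(a),0]); z=np.array([0,0,-1.]); x=np.cross(y,z)
            v=np.degrees((R.inv()*Ro.from_matrix(np.c_[x,y,z])).as_rotvec()); print(' turn',np.round(v,1),'q7',round(s['q'][6],2))
E
python3 - <<'E'
from h import *
rois={'scene':{'disc':(130,175,170,210),'block':(150,228,190,268),'plate':(383,147,415,175)},'side':{'disc':(385,180,425,212),'block':(312,163,352,188),'plate':(205,370,260,419)}}
for n in rois:
    im=cv2.imread(f'pics/{n}0.png')[:,:,::-1]; ci=r.camera_info(n)
    for k,(a,b,c,d) in rois[n].items():
        s=im[b:d,a:c].astype(int); bg=np.median(s.reshape(-1,3),0)
        print(n,k,'bg',bg,'centre',s[s.shape[0]//2,s.shape[1]//2])
        m=np.zeros(im.shape[:2],np.uint8); m[b:d,a:c]=grey(im,100,256)[b:d,a:c]
        for z in (0,.02): print('  ',z,[x for x in blobs(m,ci,z)])
im=cv2.imread('pics/side0.png')[:,:,::-1]; ci=r.camera_info('side')
g=im.mean(2); m=np.zeros(g.shape,np.uint8); m[205:285,255:348]=(g[205:285,255:348]<170)*255
for x in blobs(m,ci,.022): print(x)
cv2.imwrite('pics/case.png',cv2.resize(np.hstack([im[120:310,205:365],cv2.imread('pics/scene0.png')[140:330,205:365][:,:,::-1]])[:,:,::-1],None,fx=2.5,fy=2.5,interpolation=2))
E
```

```text
scene disc bg [119. 129. 134.] centre [137 138 140]
   0 [(array([149., 189.]), array([ 335.1, -269.5]), array([56.4, 58.2]), 48.3)]
   0.02 [(array([149., 189.]), array([ 355.5, -268.7]), array([55.2, 57. ]), 48.3)]
scene block bg [115. 125. 129.] centre [139 138 142]
   0 [(array([174., 243.]), array([ 535.2, -240.4]), array([74.2, 53.4]), 20.6)]
   0.02 [(array([174., 243.]), array([ 551.4, -240.2]), array([72.7, 52.3]), 20.6)]
scene plate bg [117. 128. 132.] centre [142 142 144]
   0 [(array([399., 160.]), array([443.7, 408.4]), array([45.5, 48.6]), 79.0)]
   0.02 [(array([399., 160.]), array([461.8, 395.1]), array([44.5, 47.6]), 79.0)]
side disc bg [127. 143. 145.] centre [150 156 156]
   0 [(array([404., 193.]), array([ 357.3, -295.7]), array([55.9, 53. ]), 29.8)]
   0.02 [(array([404., 193.]), array([ 354.9, -268.1]), array([54.2, 51.3]), 29.8)]
side block bg [124. 141. 142.] centre [106 110 112]
   0 [(array([332., 173.]), array([ 566.3, -282.2]), array([72.7, 29.9]), 15.7)]
   0.02 [(array([332., 173.]), array([ 557.4, -255. ]), array([70.4, 29. ]), 15.7)]
side plate bg [124
[... 223 characters left out ...]
[504.4, 141.7]), array([115.1,  36.6]), 29.2)
(array([312., 271.]), array([457.1,  98. ]), array([56. , 27.7]), 11.2)
(array([279., 263.]), array([529.2, 112.7]), array([75.5, 27.2]), 9.7)
(array([319., 248.]), array([470.4,  29.8]), array([39.6, 26.9]), 12.2)
(array([287., 243.]), array([541.1,  51.2]), array([48.9, 48.3]), 11.7)
(array([326., 228.]), array([483.2, -40.3]), array([40.9, 37.7]), 29.5)
(array([336., 250.]), array([436.5,   7.4]), array([ 43. , 210.5]), 20.7)
(array([296., 220.]), array([558.1, -28.6]), array([58.9, 57.2]), 29.5)
(array([324., 207.]), array([ 518.8, -104.7]), array([116.9,  22.8]), 11.0)
(array([268., 232.]), array([598.5,  35.2]), array([ 63. , 183.4]), 31.2)
```

View pics/case.png

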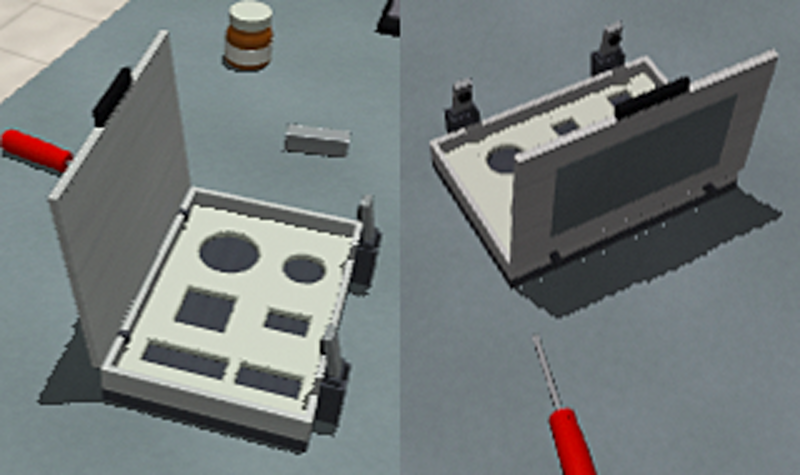

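Measured: disc_big (56 mm) at about (355,-268), the plate at (460,395) and block_long at about (555,-250). The case is yawed about 11° and all three homes are in the far row. I'll start with the disc.

Call:
move_arm(targets=[[[1, 41, -42, 0, 0, 0, 0], [1, 82, -84, 10, 0, 0, 0], [1, 123, -126, 20, 0, 0, 0], [1, 164, -168, 40, 0, 0, 0], [1, 205, -210, 60, 0, 0, 0], [1, 244, -253, 80, 0, 0, 0], [1, 244, -253, 80, 0, 0, 0], [1, 244, -253, 80, 0, 0, 0]]])

```text
clock: 1.1
tool_pos: [0.3547, -0.2688, 0.1587]
eef_rot: [0.985, 0.171, -0.0, 0.0]
contact_force: [-0.5, 0.1, -0.4]
opening: 1.0
finger_force: 0.0
```

```bash
python3 - <<'E'
from h import *
s=r.get_state(); print(s['clock'],s['tool_pos'],s['q'])
ci=r.camera_info('wrist'); im=r.snapshot('wrist'); cv2.imwrite('pics/w1.png',im[:,:,::-1])
print(proj(ci,[[.355,-.268,.018],list(s['tool_pos'])]))
for z in(0,.018): 
    for b in blobs(grey(im,110,256),ci,z,300): print(z,b)
E
```

```text
1.1 [ 0.35473738 -0.26883246  0.15870418] [ 0.60764994  0.61057254 -0.09862215  2.17365752  0.16116821  0.3641202
 -0.85189217]
[[275.01529897 195.51786881]
 [275.4607889  271.56670488]]
0 (array([275., 372.]), array([ 191.2, -325.9]), array([ 50.3, 350.4]), 19.6)
0 (array([280., 154.]), array([ 375.4, -274.5]), array([247.5, 462.3]), 19.6)
0.018 (array([275., 372.]), array([ 204.5, -321.2]), array([ 47.3, 329.6]), 19.6)
0.018 (array([280., 154.]), array([ 377.8, -272.9]), array([232.8, 434.9]), 19.6)
```

View pics/w1.png

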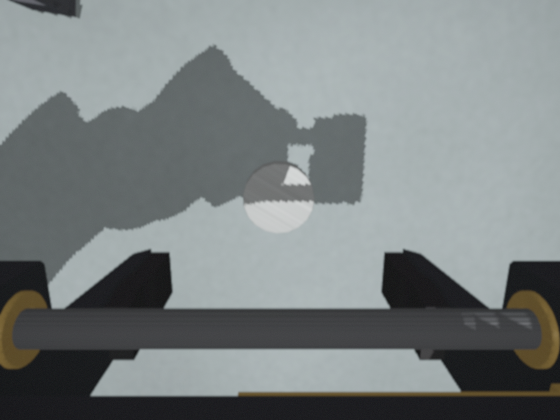

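The wrist view shows the disc's top centred at about (279,197.5), radius 35 px, half in the arm's shadow. I'll triangulate its height against the scene view.

```bash
python3 - <<'E'
from h import *
ci=r.camera_info('wrist'); cs=r.camera_info('scene'); cd=r.camera_info('side')
p=ray(ci,[279,197.5],.018)[0]; print(p, 'tri',tri(ci,(279,197.5),cs,(149.5,189)), tri(cs,(149.5,189),cd,(404,193)))
move([p[0],p[1],.006])
E
```

```text
[ 0.3542929  -0.27245072  0.018     ] tri [ 0.35437323 -0.27033638  0.01761127] [ 0.35595202 -0.26821454  0.01900308]
d [ -1.    2.4 152.9]
```

Call:
move_arm(targets=[[[1, -1, 2, 50, 0, 0, 0], [1, -1, 2, 100, 0, 0, 0], [1, -1, 2, 149.5, 0, 0, 0], [1, -1, 2, 149.5, 0, 0, 0], [0.5, -1, 2, 149.5, 0, 0, 0], [0.5, -1, 2, 149.5, 0, 0, 0], [0.5, -1, 2, 149.5, 0, 0, 0], [0.5, -1, 2, 149.5, 0, 0, 0]]], newtons=40)

```text
clock: 2.15
tool_pos: [0.3534, -0.2724, 0.009]
eef_rot: [0.986, 0.169, 0.0, -0.0]
contact_force: [-1.7, 1.0, 1.2]
opening: 0.618
finger_force: 40.0
```

Call:
move_arm(targets=[[[0.5, 0, 0, 0, 0, 0, 0], [0.5, 0, 0, -30, 0, 0, 0], [0.5, 0, 0, -60, 0, 0, 0], [0.5, 0, 0, -120, 0, 0, 0], [0.5, 0, 0, -150, 0, 0, 0], [0.5, 0, 0, -150, 0, 0, 0]]])

```text
clock: 2.9
tool_pos: [0.3556, -0.2715, 0.161]
eef_rot: [0.986, 0.17, 0.002, 0.001]
contact_force: [0.2, -0.9, -3.8]
opening: 0.618
finger_force: 40.0
```

Call:
move_arm(targets=[[[0.5, 20, -21, -30, 0, 0, 0], [0.5, 60, -63, -60, 0, 0, 2], [0.5, 100, -105, -60, 0, 0, 4], [0.5, 140, -147, -60, 0, 0, 6], [0.5, 185, -194, -60, 0, 0, 8.6], [0.5, 227, -239, -60, 0, 0, 8.6], [0.5, 227, -239, -60, 0, 0, 8.6], [0.5, 227, -239, -60, 0, 0, 8.6]]])

```text
clock: 3.9
tool_pos: [0.487, 0.0303, 0.2177]
eef_rot: [0.995, 0.097, -0.002, 0.001]
contact_force: [-0.1, 0.0, -3.4]
opening: 0.62
finger_force: 40.0
```

```bash
python3 - <<'E'
from h import *
s=r.get_state(); print(s['clock'],s['tool_pos'],s['q'],s['opening'],s['finger_force'])
ci=r.camera_info('wrist'); im=r.snapshot('wrist'); cv2.imwrite('pics/w2.png',im[:,:,::-1])
np.save('ci2.npy',ci,allow_pickle=True)
E
```

```text
3.9 [0.48697967 0.03025764 0.21765247] [ 0.25540583  0.61074061 -0.65661955  1.97620388  0.54646319  0.74061015
 -2.10852909] 0.6203809073952856 39.99910354614258
```

View pics/w2.png

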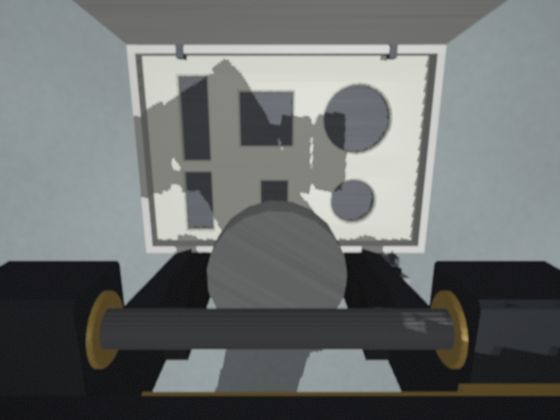

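The wrist view shows the far-row recesses: long slot at (195,118), square at (267,119) and big round at (357,118). The case looks square to the picture. I'll extract their contours and triangulate with the side view.

```bash
python3 - <<'E'
from h import *
ci=np.load('ci2.npy',allow_pickle=True).item(); im=cv2.imread('pics/w2.png')[:,:,::-1].astype(int)
m=np.zeros(im.shape[:2],np.uint8); m[55:240,150:420]=((im[:,:,2]-im[:,:,0])[55:240,150:420]>0)*255
m=cv2.morphologyEx(m,cv2.MORPH_OPEN,np.ones((3,3)))
cs=r.camera_info('side'); S=[(279,263),(287,243),(296,220)]
B=blobs(m,ci,.022,200); P=[]
for b in B: print(b)
# outline of the rim (white, z=.039)
for q in [(128,45),(447,45),(147,251),(424,251)]: print('rim',ray(ci,q,.039)[0])
for u,sp in zip([(195,118),(267,119),(357,118)],S):
    b=min(B,key=lambda b:np.hypot(*(b[0]-u))); print(b[0],'tri',tri(ci,b[0],cs,sp))
E
```

```text
(array([276., 210.]), array([460.9,  24.4]), array([ 55.9, 107.4]), 11.1)
(array([352., 200.]), array([484.4, -41.6]), array([37.1, 37.9]), 11.1)
(array([199., 199.]), array([457.1,  96.5]), array([52.2, 22.7]), 11.3)
(array([266., 118.]), array([540.6,  49.3]), array([45.1, 45.1]), 11.1)
(array([356., 118.]), array([555.8, -27.4]), array([56.2, 55. ]), 15.4)
(array([195., 118.]), array([528.6, 110.2]), array([69.7, 22.7]), 11.6)
rim [0.57609224 0.1667129  0.039     ]
rim [ 0.62460853 -0.08110175  0.039     ]
rim [0.40537331 0.13374779 0.039     ]
rim [ 0.45373583 -0.1139283   0.039     ]
[195. 118.] tri [0.52942975 0.11077616 0.02023064]
[266. 118.] tri [0.5416167  0.04968906 0.0205326 ]
[356. 118.] tri [ 0.55696322 -0.02717842  0.02302279]
```

```bash
python3 - <<'E'
from h import *
ci=np.load('ci2.npy',allow_pickle=True).item(); s=r.get_state(); R=Ro.from_quat(s['eef_rot'])
for q in[(277.5,271.5),(277.5,202),(208,271.5),(347,271.5)]: print(R.inv().apply(ray(ci,q,.2267)[0]-s['tool_pos'])*1000)
move([.5557,-.0279,.15],-78.9)
E
```

```text
[ 4.50194327 -0.11109931 -8.8948331 ]
[32.26594207 -0.17768001 -8.9946101 ]
[  4.46683998 -27.06952667  -8.93449779]
[ 4.53705934 26.85714405 -8.85515398]
d [57.  69.  67.7]
 turn [ 0.1  0.2 -0.1] q7 -2.11
 turn [ 3.000e-01 -1.000e-01  1.799e+02] q7 -2.11
```

```bash
python3 - <<'E'
from h import *
X=tri(r.camera_info('side'),(250,158),r.camera_info('scene'),(305.8,178.8))
d=X[:2]-[.5147,.0263]; e=np.array([.9814,.192]); print(X,d@e, 'lid angle',np.pi-np.arctan2(X[2]-.039,d@e-.088) if 0 else np.arctan2(X[2]-.039,-(d@e-.088)))
ci=r.camera_info('wrist'); s=r.get_state(); print('cam rel tool',Ro.from_quat(s['eef_rot']).inv().apply(-ci['R'].T@ci['t']-s['tool_pos']))
E
```

```text
[0.63245053 0.05227636 0.22013194] 0.12054782697529169 lid angle 1.7485901993883435
cam rel tool [ 0.06488108  0.0005566  -0.144905  ]
```

Call:
move_arm(targets=[[[0.5, 20, 25, 0, 0, 0, 0], [0.5, 40, 50, 0, 0, 0, 0], [0.5, 53.5, 69, 20, 0, 0, 0], [0.5, 53.5, 69, 70, 0, 0, 0], [0.5, 53.5, 69, 120, 0, 0, 0], [0.5, 53.5, 69, 150, 0, 0, 0], [0.5, 53.5, 69, 172, 0, 0, 0], [0.5, 53.5, 69, 172, 0, 0, 0], [0.5, 53.5, 69, 172, 0, 0, 0]]])

```text
clock: 5.08
tool_pos: [0.5539, -0.0278, 0.0477]
eef_rot: [0.995, 0.095, 0.0, 0.0]
contact_force: [-0.2, 1.1, -2.9]
opening: 0.62
finger_force: 40.0
```

```bash
python3 - <<'E'
from h import *
s=r.get_state(); print(s['clock'],s['tool_pos'],s['q'],s['opening'],s['contact_force'])
ci=r.camera_info('wrist'); im=r.snapshot('wrist'); cv2.imwrite('pics/w3.png',im[:,:,::-1]);np.save('ci3.npy',ci,allow_pickle=True)
E
```

```text
5.075 [ 0.55387229 -0.02777211  0.04772793] [ 0.22572304  0.92628812 -0.44427714  1.89899477  0.79788009  0.5013533
 -2.16464726] 0.6204605737807185 [-0.15579382  1.06220064 -2.91284621]
```

View pics/w3.png

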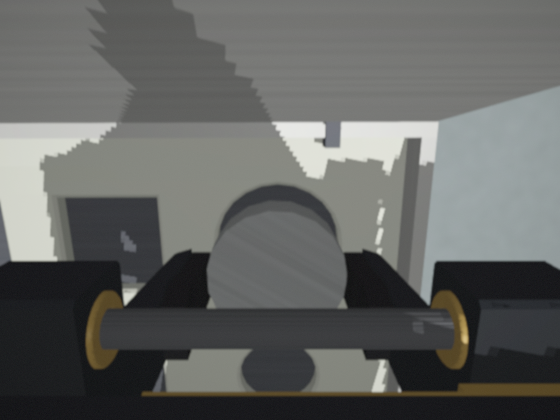

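The disc in the gripper is centred at about column 277.5, with its far edge at row 202. The recess rim behind it has its far edge at row 185 and runs from column 219 to 337. I'll work out the relative offset along the tool's x.

```bash
python3 - <<'E'
from h import *
ci=np.load('ci3.npy',allow_pickle=True).item(); s=r.get_state(); R=Ro.from_quat(s['eef_rot']); tp=s['tool_pos']
im=cv2.imread('pics/w3.png').astype(int).sum(2)/3
print(im[176:210,278].round().astype(int))
print('cols row262', [(c,int(im[262,c])) for c in list(range(200,216))+list(range(340,354))])
print('cols row215', [(c,int(im[215,c])) for c in list(range(214,240,2))+list(range(318,344,2))])
f=lambda q,z:(R.inv().apply(ray(ci,q,z)[0]-tp)*1000).round(1)
print('recess far',f((278,185),.022),'L',f((219,222),.022),'R',f((337,222),.022))
for dz in(.009,.006,.003): print(dz,'disc far',f((278,202),tp[2]+dz),f((208,270),tp[2]+dz),f((347,270),tp[2]+dz))
E
```

```text
[135 135 135 134 134 129 121 111  92  69  57  57  58  59  58  58  59  59
  60  58  59  58  58  62  67  78  82  86  85  85  85  86  87  86]
cols row262 [(200, 24), (201, 22), (202, 24), (203, 24), (204, 26), (205, 22), (206, 24), (207, 40), (208, 73), (209, 97), (210, 106), (211, 107), (212, 107), (213, 106), (214, 105), (215, 106), (340, 103), (341, 104), (342, 103), (343, 102), (344, 92), (345, 66), (346, 34), (347, 22), (348, 20), (349, 21), (350, 23), (351, 24), (352, 23), (353, 23)]
cols row215 [(214, 135), (216, 135), (218, 133), (220, 127), (222, 119), (224, 88), (226, 59), (228, 59), (230, 60), (232, 61), (234, 67), (236, 79), (238, 81), (318, 71), (320, 61), (322, 60), (324, 59), (326, 60), (328, 57), (330, 71), (332, 111), (334, 124), (336, 133), (338, 135), (340, 133), (342, 134)]
recess far [31.   1.5 26.1] L [ 13.3 -26.2  26.1] R [13.3 29.3 26.1]
0.009 disc far [31.6  1.4 -9. ] [  4.5 -25.7  -9. ] [ 4.5 28.1 -9. ]
0.006 disc far [30.8  1.4 -6. ] [  3.2 -26.3  -6. ] [ 3.2 28.7 -6. ]
0.003 disc far [30.1  1.4 -3. ] [  1.9 -26.8  -3. ] [ 1.8 29.3 -3. ]
```

Call:
move_arm(targets=[[[0.5, -1.8, 0, 0, 0, 0, 0], [0.5, -1.8, 0, 8, 0, 0, 0], [0.5, -1.8, 0, 14, 0, 0, 0], [0.5, -1.8, 0, 17, 0, 0, 0], [0.5, -1.8, 0, 19, 0, 0, 0], [0.5, -1.8, 0, 19, 0, 0, 0]]])

```text
clock: 5.88
tool_pos: [0.5527, -0.0269, 0.0294]
eef_rot: [0.995, 0.096, 0.001, 0.0]
contact_force: [-1.5, -0.5, 11.2]
opening: 0.62
finger_force: 40.0
```

Call:
move_arm(targets=[[[0.5, 0, 0, 1, 0, 0, 0], [0.5, 0, 0, 2, 0, 0, 0], [0.5, 0, 0, 3, 0, 0, 0], [0.5, 0, 0, 3, 0, 0, 0]]])

```text
clock: 6.38
tool_pos: [0.5545, -0.0274, 0.0265]
eef_rot: [0.995, 0.096, 0.002, 0.001]
contact_force: [3.6, -1.6, 5.5]
opening: 0.622
finger_force: 40.0
```

```bash
python3 - <<'E'
from h import *
im=r.snapshot('wrist')[:,:,::-1]; s=r.snapshot('side')[:,:,::-1]
g=im.mean(2); print(g[170:215,278].round().astype(int)); print([(c,int(g[262,c])) for c in list(range(204,214))+list(range(340,350))])
cv2.imwrite('pics/w4.png',np.hstack([cv2.resize(im[150:330,150:410],(520,360)),cv2.resize(s[190:295,230:310],(274,360))]))
E
```

```text
[135 134 134 134 135 133 133 134 134 135 134 133 134 133 134 135 134 134
 134 134 135 134 131 125 118 105  84  65  56  58  59  59  59  66  72  79
  81  83  91 101 108 111 112 112 112]
[(204, 22), (205, 23), (206, 23), (207, 40), (208, 73), (209, 97), (210, 106), (211, 107), (212, 108), (213, 108), (340, 105), (341, 104), (342, 104), (343, 104), (344, 94), (345, 68), (346, 37), (347, 23), (348, 23), (349, 22)]
```

View pics/w4.png

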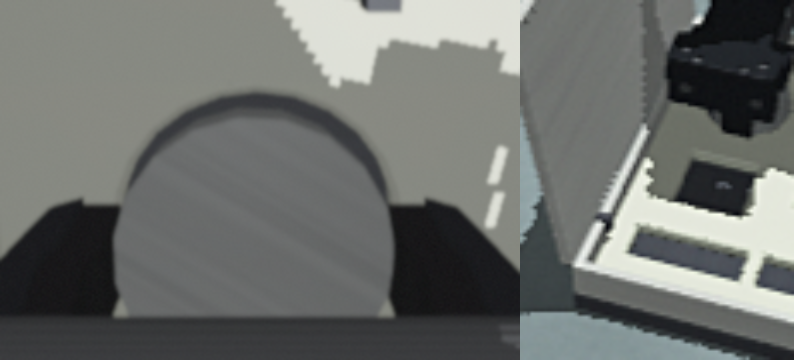

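```bash
python3 - <<'E'
from h import *
ci=r.camera_info('wrist'); s=r.get_state(); R=Ro.from_quat(s['eef_rot']); tp=s['tool_pos']; print(tp,s['contact_force'])
f=lambda q,z:(R.inv().apply(ray(ci,q,z)[0]-tp)*1000).round(1)
for h in(.009,.007,.005,.003): print(h,f((277,207.5),tp[2]+h),f((277,202.5),tp[2]+h-.018),'w',f((345.2,266),tp[2]+h)[1]-f((208,266),tp[2]+h)[1])
print('recess far',f((277,195.5),.022),f((277,195.5),.018))
E
```

```text
[ 0.5546225  -0.02750214  0.02644457] [ 2.44904927 -1.85706643  5.51959821]
0.009 [29.7  0.7 -8.9] [27.2  0.8  9.1] w 53.0
0.007 [29.2  0.7 -6.9] [26.8  0.8 11.1] w 53.8
0.005 [28.7  0.7 -4.9] [26.3  0.8 13.1] w 54.599999999999994
0.003 [28.2  0.7 -2.9] [25.8  0.8 15.1] w 55.400000000000006
recess far [31.3  0.7  4.6] [30.4  0.7  8.6]
```

```bash
python3 - <<'E'
from h import *
ci=r.camera_info('wrist'); s=r.get_state(); R=Ro.from_quat(s['eef_rot']); tp=s['tool_pos']
g=cv2.imread('pics/w4.png')[:,:520].mean(2)
pr=[];pt=[];
for y in range(96,176,6):
    row=g[y]; L=[c for c in range(60,260) if row[c]>100>=row[c+1]]; Rr=[c for c in range(260,460) if row[c]<=100<row[c+1]]
    l=L[0] if L else None; q=Rr[-1] if Rr else None
    # disc (top face) inner edges: >95 inside
    i=np.where((row[100:420]>97)&(np.arange(100,420)>(l or 0)+2)&(np.arange(100,420)<(q or 999)-2))[0]+100
    print(y,l,q,(i.min(),i.max()) if len(i) else None)
    if l and q: pr+=[(150+l/2,150+y/2),(150+q/2,150+y/2)]
    if len(i)>20: pt+=[(150+i.min()/2,150+y/2),(150+i.max()/2,150+y/2)]
from scipy.optimize import least_squares
for n,P,z in(('recess',pr,.022),('top',pt,tp[2]+.009)):
    w=R.inv().apply(ray(ci,P,z)-tp)[:,:2]*1000
    print(n,least_squares(lambda p:np.hypot(w[:,0]-p[0],w[:,1]-p[1])-p[2],[2,0,28],loss='soft_l1').x.round(2))
E
```

```text
96 219 295 None
102 204 309 None
108 189 324 None
114 179 334 None
120 171 342 (np.int64(226), np.int64(286))
126 163 350 (np.int64(206), np.int64(302))
132 155 357 (np.int64(189), np.int64(316))
138 151 362 (np.int64(181), np.int64(329))
144 147 367 (np.int64(173), np.int64(336))
150 142 371 (np.int64(164), np.int64(343))
156 138 375 (np.int64(156), np.int64(350))
162 135 378 (np.int64(151), np.int64(356))
168 132 381 (np.int64(147), np.int64(363))
174 130 383 (np.int64(143), np.int64(366))
recess [ 2.57  1.26 28.65]
top [ 3.52  0.73 25.76]
```

Call:
move_arm(targets=[[[0.5, -0.9, 0.5, 0, 0, 0, 0], [0.5, -0.9, 0.5, 1, 0, 0, 0], [0.5, -0.9, 0.5, 2, 0, 0, 0], [0.5, -0.9, 0.5, 2, 0, 0, 0], [0.5, -0.9, 0.5, 2, 0, 0, 0]]])

```text
clock: 7.1
tool_pos: [0.5546, -0.0275, 0.0239]
eef_rot: [0.995, 0.096, 0.003, -0.0]
contact_force: [5.5, -0.0, 1.4]
opening: 0.622
finger_force: 40.0
```

Call:
move_arm(targets=[[[0.5, 0.9, 0, 0, 0, 0, 0], [0.5, 0.9, 0, 1, 0, 0, 0], [0.5, 0.9, 0, 1, 0, 0, 0], [0.68, 0.9, 0, 1, 0, 0, 0], [0.73, 0.9, 0, 1, 0, 0, 0], [0.73, 0.9, 0, 1, 0, 0, 0], [0.73, 0.9, 0, -30, 0, 0, 0], [0.73, 0.9, 0, -90, 0, 0, 0], [0.73, 0.9, 0, -140, 0, 0, 0], [0.73, 0.9, 0, -190, 0, 0, 0]]])

```text
clock: 8.35
tool_pos: [0.5501, -0.0274, 0.2139]
eef_rot: [0.995, 0.097, -0.002, -0.0]
contact_force: [0.8, -0.3, 0.6]
opening: 0.731
finger_force: 0.0
```

```bash
python3 - <<'E'
from h import *
s=r.get_state(); print(s['clock'],s['tool_pos'],s['q'],s['contact_force'])
cv2.imwrite('pics/s5.png',r.snapshot('scene')[:,:,::-1])
im=cv2.imread('pics/s5.png')[:,:,::-1]; ci=r.camera_info('scene')
for a,b,c,d in((150,228,190,268),(383,147,415,175)):
    m=np.zeros(im.shape[:2],np.uint8); m[b:d,a:c]=grey(im,100,256)[b:d,a:c]; print(blobs(m,ci,.02))
w=r.snapshot('wrist')[:,:,::-1]; v=r.snapshot('side')[:,:,::-1]
cv2.imwrite('pics/w5.png',np.hstack([cv2.resize(w,(500,375)),cv2.resize(v[190:295,220:300],(286,375))]))
E
```

```text
8.35 [ 0.55006309 -0.02739699  0.21393765] [ 0.35836248  0.6945772  -0.66774055  1.80076825  0.55621717  0.84734421
 -1.95552873] [ 0.80297624 -0.25676133  0.57645895]
[(array([169., 246.]), array([ 556.6, -253.6]), array([72.5, 25.4]), 18.6)]
[(array([399., 160.]), array([461.9, 395.1]), array([44.5, 47.2]), 79.0)]
```

View pics/w5.png

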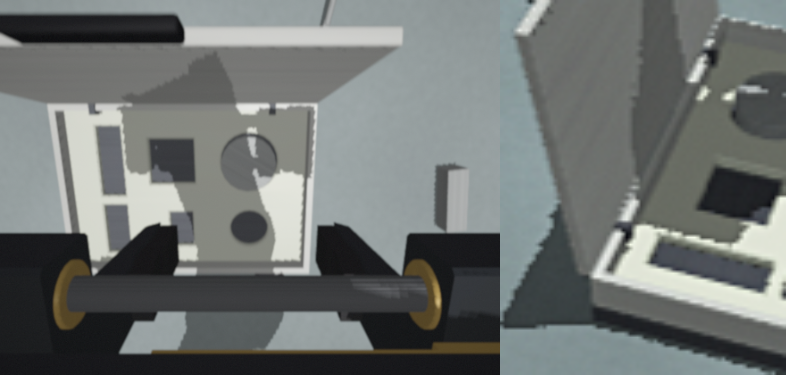

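The disc lies in its round recess. The block is at the right of the wrist view, in its old place. I'll move over it.

Call:
move_arm(targets=[[[0.6, -10, 50, 0, 0, 0, 0], [0.6, -19, 110, 0, 0, 0, 0], [0.6, -28, 168, 20, 0, 0, 0], [0.6, -37, 224, 50, 0, 0, 0], [0.6, -37, 224, 50, 0, 0, 0], [0.6, -37, 224, 50, 0, 0, 0]]])

```text
clock: 9.25
tool_pos: [0.5573, -0.2531, 0.1614]
eef_rot: [0.995, 0.097, -0.002, -0.001]
contact_force: [0.1, 1.1, 0.9]
opening: 0.595
finger_force: 0.0
```

```bash
python3 - <<'E'
from h import *
s=r.get_state(); print(s['clock'],s['tool_pos'],s['q'])
ci=r.camera_info('wrist'); im=r.snapshot('wrist'); cv2.imwrite('pics/w6.png',im[:,:,::-1]); np.save('ci6.npy',ci,allow_pickle=True)
p=proj(ci,[.5566,-.2536,.022])[0]; print(p)
i=im.astype(int); x,y=p.astype(int)
for q in[(x,y),(x-100,y-60),(x+100,y-60)]: print(im[q[1],q[0]])
E
```

```text
9.25 [ 0.55734776 -0.25309284  0.16144024] [ 0.70218042  0.83838229 -0.64825389  1.65978848  0.62786634  0.8663937
 -1.58527586]
[276.8240754 197.2961717]
[113 114 115]
[ 95 102 102]
[173 182 183]
```

View pics/w6.png

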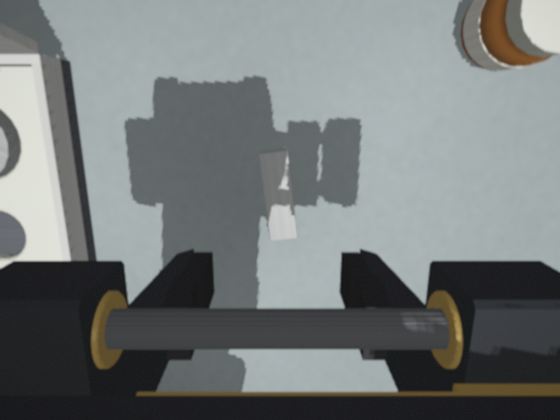

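The block's corners are at (260,152), (287,151), (297,238) and (271,241), so it runs slightly left of the tool's x axis.

```bash
python3 - <<'E'
from h import *
ci=np.load('ci6.npy',allow_pickle=True).item(); cs=r.camera_info('scene')
a,b=ray(ci,[(273.5,151.5),(284,239.5)],.022); c=(a+b)/2; L=a-b; yaw=np.degrees(np.arctan2(L[1],L[0]))
q=ray(ci,[(260,152),(287,151)],.022); print(c,np.hypot(*L[:2]),yaw,'w',np.linalg.norm(q[0]-q[1]))
print(tri(ci,(278.7,195.5),cs,(169,246)))
move([c[0],c[1],.013],yaw-90)
E
```

```text
[ 0.55725013 -0.25511061  0.022     ] 0.06990978962960315 17.803496203530795 w 0.02016173600772115
[ 0.5583119  -0.25357863  0.02191112]
d [ -1.4   3.1 149.4]
 turn [-0.1  0.1 -6.6] q7 -1.59
 turn [1.000e-01 2.000e-01 1.734e+02] q7 -1.59
```

Call:
move_arm(targets=[[[0.6, 1, 2.5, 50, 0, 0, -6.6], [0.6, 1, 2.5, 100, 0, 0, -6.6], [0.6, 1, 2.5, 150.5, 0, 0, -6.6], [0.6, 1, 2.5, 150.5, 0, 0, -6.6], [0.1, 1, 2.5, 150.5, 0, 0, -6.6], [0.1, 1, 2.5, 150.5, 0, 0, -6.6], [0.1, 1, 2.5, 150.5, 0, 0, -6.6], [0.1, 1, 2.5, 150.5, 0, 0, -6.6]]])

```text
clock: 10.3
tool_pos: [0.5611, -0.2553, 0.0145]
eef_rot: [0.988, 0.154, 0.001, -0.0]
contact_force: [-1.6, 3.6, 7.8]
opening: 0.247
finger_force: 40.0
```

Call:
move_arm(targets=[[[0.1, 0, 0, 0, 0, 0, 0], [0.1, 0, 0, -30, 0, 0, 0], [0.1, 0, 0, -80, 0, 0, 0], [0.1, 0, 0, -130, 0, 0, 0], [0.1, 0, 0, -190, 0, 0, 0], [0.1, 0, 0, -205, 0, 0, 0], [0.1, 0, 0, -205, 0, 0, 0]]])

```text
clock: 11.18
tool_pos: [0.5598, -0.2572, 0.218]
eef_rot: [0.988, 0.153, 0.0, 0.001]
contact_force: [0.6, 0.8, -3.7]
opening: 0.243
finger_force: 40.0
```

```bash
python3 - <<'E'
from h import *
s=r.get_state(); print(s['tool_pos'],s['q'])
move([.5284-.02*.98,.1106-.02*.19,.216],-78.9)
E
```

```text
[ 0.55983566 -0.25724153  0.21795844] [ 0.74075902  0.78244994 -0.72071115  1.60092139  0.59282519  0.98739111
 -1.434843  ]
d [  61.5 -362.4    1.5]
 turn [0.1 0.  6.5] q7 -1.43
 turn [-0.000e+00  1.000e-01 -1.735e+02] q7 -1.43
```

Call:
move_arm(targets=[[[0.1, 10, -55, 0, 0, 0, 1], [0.1, 20, -115, 0, 0, 0, 2], [0.1, 30, -175, 0, 0, 0, 3], [0.1, 40, -235, 0, 0, 0, 4], [0.1, 50, -295, 0, 0, 0, 6], [0.1, 61, -350, 0, 0, 0, 6.5], [0.1, 61.5, -362, 0, 0, 0, 6.5], [0.1, 61.5, -362, 0, 0, 0, 6.5], [0.1, 61.5, -362, 0, 0, 0, 6.5]]])

```text
clock: 12.3
tool_pos: [0.5089, 0.1041, 0.2165]
eef_rot: [0.995, 0.095, -0.001, 0.001]
contact_force: [-0.0, -0.3, -2.4]
opening: 0.241
finger_force: 40.0
```

```bash
python3 - <<'E'
from h import *
s=r.get_state(); print(s['clock'],s['tool_pos'],s['q'],s['opening'])
ci=r.camera_info('wrist'); im=r.snapshot('wrist'); cv2.imwrite('pics/w7.png',im[:,:,::-1]); np.save('ci7.npy',ci,allow_pickle=True)
g=im.astype(int).mean(2)
move([.5284,.1106,.06],-78.9)
E
```

```text
12.3 [0.50887323 0.10413792 0.21653701] [ 0.10834702  0.64955205 -0.65628468  1.89000938  0.54729617  0.79182826
 -2.22703195] 0.2405937224862285
d [ 20.5  -2.9 156.7]
 turn [ 0.1  0.1 -0.2] q7 -2.23
 turn [  0.2  -0.2 179.8] q7 -2.23
```

View pics/w7.png

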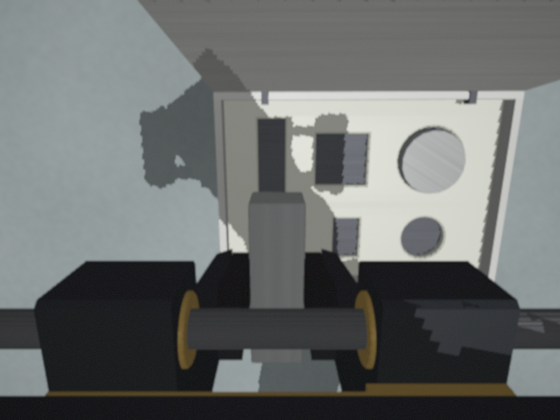

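```bash
python3 - <<'E'
from h import *
ci=np.load('ci7.npy',allow_pickle=True).item(); s=r.get_state(); R=Ro.from_quat(s['eef_rot']); tp=s['tool_pos']
g=cv2.imread('pics/w7.png').mean(2); print('col277',g[184:212,277].astype(int)); print('col262',[(k,int(g[k,262])) for k in range(352,368,2)])
for y in(130,150,175): print(y,[(c,int(g[y,c])) for c in list(range(254,264))+list(range(282,292))])
print('col270',[(k,int(g[k,270])) for k in range(112,124)])
f=lambda q,z:(R.inv().apply(ray(ci,q,z)[0]-tp)*1000).round(1)
for h in(.007,.009,.011): print(h,f((277,202),tp[2]+h),f((277,362),tp[2]+h),'bottom far',f((277,193),tp[2]+h-.022),'w',f((249,204),tp[2]+h),f((304.5,204),tp[2]+h))
# disc check
m=np.zeros(g.shape,np.uint8)
print('slot far L,R',f((258.5,118.5),.022),f((286,118.5),.022),f((258.5,185),.022),f((287,185),.022))
E
```

```text
col277 [58 56 57 57 57 57 58 67 74 80 81 82 83 82 82 82 81 83 85 90 96 97 98 99
 99 99 98 99]
col262 [(352, 98), (354, 97), (356, 98), (358, 98), (360, 97), (362, 101), (364, 111), (366, 96)]
130 [(254, 129), (255, 125), (256, 116), (257, 96), (258, 72), (259, 57), (260, 57), (261, 56), (262, 56), (263, 57), (282, 57), (283, 57), (284, 67), (285, 92), (286, 115), (287, 127), (288, 130), (289, 131), (290, 131), (291, 131)]
150 [(254, 131), (255, 127), (256, 121), (257, 106), (258, 78), (259, 58), (260, 58), (261, 59), (262, 59), (263, 56), (282, 58), (283, 58), (284, 70), (285, 94), (286, 116), (287, 126), (288, 130), (289, 131), (290, 133), (291, 148)]
175 [(254, 130), (255, 129), (256, 125), (257, 113), (258, 90), (259, 67), (260, 58), (261, 57), (262, 58), (263, 57), (282, 57), (283, 60), (284, 74), (285, 99), (286, 117), (287, 126), (288, 130), (289, 131), (290, 129), (291, 130)]
col270 [(112, 217), (113, 217), (114, 217), (115, 215), (116, 201), (117, 168), (118, 121), (119, 76), (120, 57), (121, 57), (122, 58), (123, 56)]
0.007 [31.3  0.7 -7.1] [-38.1   0.8  -6.9] bottom far [29.9  0.8 14.9] w [30.5 -9.7 -7.1] [30.5 11.  -7. ]
0.009 [31.8  0.7 -9.1] [-36.6   0.8  -8.9] bottom far [30.4  0.8 12.9] w [31.  -9.6 -9.1] [31.  10.9 -9. ]
0.011 [ 32.3   0.7 -11.1] [-35.1   0.8 -10.9] bottom far [30.8  0.8 10.9] w [ 31.5  -9.5 -11.1] [ 31.5  10.7 -11. ]
slot far L,R [ 57.  -15.1 194.6] [ 57.    8.9 194.7] [ -1.9 -15.8 194.8] [ -1.9  10.2 194.8]
```

Call:
move_arm(targets=[[[0.1, 12, -2, 0, 0, 0, 0], [0.1, 23, -4, 20, 0, 0, 0], [0.1, 23, -4, 70, 0, 0, 0], [0.1, 23, -4, 120, 0, 0, 0], [0.1, 23, -4, 150, 0, 0, 0], [0.1, 23, -4, 170, 0, 0, 0], [0.1, 23, -4, 170, 0, 0, 0], [0.1, 23, -4, 170, 0, 0, 0]]])

```text
clock: 13.35
tool_pos: [0.532, 0.1154, 0.0483]
eef_rot: [0.995, 0.097, 0.001, -0.0]
contact_force: [0.2, -0.3, -3.6]
opening: 0.243
finger_force: 40.0
```

```bash
python3 - <<'E'
from h import *
s=r.get_state(); print(s['clock'],s['tool_pos'],s['contact_force'])
ci=r.camera_info('wrist'); im=r.snapshot('wrist'); cv2.imwrite('pics/w8.png',im[:,:,::-1]); np.save('ci8.npy',ci,allow_pickle=True)
g=im.astype(int).mean(2); print('col277',g[165:212,277].astype(int))
for y in(182,188,196,215): print(y,g[y,236:262].astype(int),g[y,290:316].astype(int))
E
```

```text
13.35 [0.53201932 0.11536877 0.04832904] [ 0.2304828  -0.31743332 -3.61926927]
col277 [132 133 133 133 132 132 132 132 132 133 133 133 132 131 129 125 118 101
  75  59  57  59  57  58  58  59  66  76  84  84  84  84  85  85  84  85
  85  86  92  98 100 101 101 102 102 102 102]
182 [133 133 133 134 134 133 133 133 133 133 134 132 133 133 131 128 123 122
 118 110 102 101 100 101  99 100] [101 100  99 100  99  99 100  99  99  98  99  99  99  98  97  98 100 105
 115 120 123 126 130 132 133 134]
188 [132 132 133 133 133 133 132 132 132 133 133 132 132 133 132 128 125 123
 116  96  69  57  57  57  56  57] [ 58  59  57  59  58  58  58  59  56  58  58  57  59  58  56  58  69  91
 110 121 123 126 131 133 133 132]
196 [132 133 131 131 132 132 132 133 133 132 132 133 132 131 119  99  86  85
  86  86  85  85  85  84  85  85] [ 84  85  85  84  85  85  84  85  84  85  84  84  80  70  62  60  73  95
 113 121 123 128 131 132 133 133]
215 [133 133 132 132 133 132 133 132 133 132 132 125 107  97 100 100 100 101
 100 100 102 101 101 101 101 100] [106 104 104 103 103 103 104 104 103 103 103 105 105 103  97  87  85 103
 118 122 126 130 132 133 132 132]
```

View pics/w8.png

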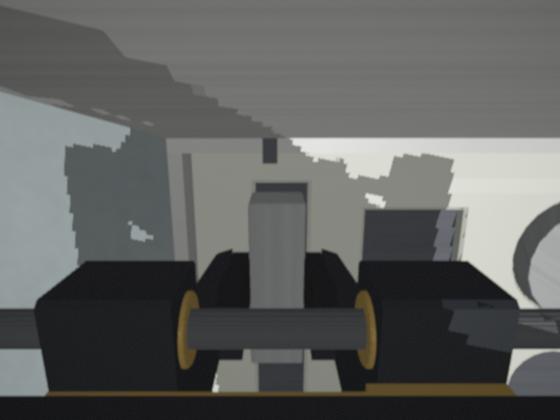

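```bash
python3 - <<'E'
from h import *
ci=np.load('ci8.npy',allow_pickle=True).item(); s=r.get_state(); R=Ro.from_quat(s['eef_rot']); tp=s['tool_pos']
f=lambda q,z:(R.inv().apply(ray(ci,q,z)[0]-tp)*1000).round(1)
g=cv2.imread('pics/w8.png').mean(2); print('near',g[355:400,270].astype(int))
print('slot',f((255,188),.022),f((307.5,188),.022),'far',f((281,182),.022),'near',f((280,391),.022))
for hb in(.009,.0115,.014): print(hb,'block bottom',f((251,196),tp[2]-hb),f((303,196),tp[2]-hb),'far',f((277,191.5),tp[2]-hb),'top far',f((277,203),tp[2]-hb+.022),'near top',f((277,362),tp[2]-hb+.022))
E
```

```text
near [101 102 101 101 101 101  98  89  71  59  56  57  56  55  56  56  57  56
  57  56  56  57  57  56  58  56  57  54  56  55  57  55  55  56  54  57
  62  67  68  66  57  39  28  24  27]
slot [29.9 -9.3 26.7] [29.9 14.9 26.7] far [32.7  2.7 26.7] near [-80.8   2.5  26.4]
0.009 block bottom [ 30.1 -10.    9.1] [30.1 11.6  9.1] far [32.   0.8  9.1] top far [ 32.5   0.8 -12.9] near top [-33.3   0.8 -13.1]
0.0115 block bottom [ 29.5 -10.2  11.6] [29.5 11.8 11.6] far [31.5  0.8 11.6] top far [ 31.9   0.8 -10.4] near top [-35.2   0.8 -10.6]
0.014 block bottom [ 29.  -10.3  14.1] [29.  12.  14.1] far [30.9  0.8 14.1] top far [31.3  0.8 -7.9] near top [-37.    0.8  -8.1]
```

Call:
move_arm(targets=[[[0.1, -0.7, 2, 0, 0, 0, 0], [0.1, -0.7, 2, 0, 0, 0, 0], [0.1, -0.7, 2, 8, 0, 0, 0], [0.1, -0.7, 2, 13, 0, 0, 0], [0.1, -0.7, 2, 15, 0, 0, 0], [0.1, -0.7, 2, 17, 0, 0, 0], [0.1, -0.7, 2, 17, 0, 0, 0]]])

```text
clock: 14.28
tool_pos: [0.531, 0.1135, 0.0306]
eef_rot: [0.995, 0.097, 0.0, -0.0]
contact_force: [2.0, 0.2, -2.2]
opening: 0.244
finger_force: 40.0
```

Call:
move_arm(targets=[[[0.1, 0, 0, 2, 0, 0, 0], [0.1, 0, 0, 3, 0, 0, 0], [0.1, 0, 0, 4.5, 0, 0, 0], [0.1, 0, 0, 4.5, 0, 0, 0]]])

```text
clock: 14.78
tool_pos: [0.5308, 0.1134, 0.0283]
eef_rot: [0.995, 0.097, 0.001, 0.0]
contact_force: [-2.7, -0.6, 18.3]
opening: 0.24
finger_force: 40.0
```

Call:
move_arm(targets=[[[0.1, 0, 0, 3, 0, 0, 0], [0.3, 0, 0, 3, 0, 0, 0], [0.38, 0, 0, 3, 0, 0, 0], [0.38, 0, 0, 3, 0, 0, 0], [0.38, 0, 0, -30, 0, 0, 0], [0.38, 0, 0, -90, 0, 0, 0], [0.38, 0, 0, -150, 0, 0, 0], [0.38, 0, 0, -190, 0, 0, 0]]])

```text
clock: 15.78
tool_pos: [0.5307, 0.1134, 0.2184]
eef_rot: [0.995, 0.097, 0.001, -0.0]
contact_force: [1.0, -0.2, -0.3]
opening: 0.382
finger_force: 0.0
```

```bash
python3 - <<'E'
from h import *
s=r.get_state(); print(s['clock'],s['tool_pos'],s['q'])
im=r.snapshot('scene'); sd=r.snapshot('side'); w=r.snapshot('wrist')
cv2.imwrite('pics/s9.png',im[:,:,::-1])
for n,i,(a,b,c,d) in(('scene',im,(383,147,415,175)),('side',sd,(195,360,270,419))):
    m=np.zeros(i.shape[:2],np.uint8); m[b:d,a:c]=grey(i,100,256)[b:d,a:c]; print(blobs(m,r.camera_info(n),.018))
cv2.imwrite('pics/w9.png',np.hstack([cv2.resize(w,(500,375)),cv2.resize(sd[190:295,220:300],(286,375))])[:,:,::-1])
move([.450,.393,.17],79.5)
E
```

```text
15.775 [0.53069977 0.11340699 0.21835795] [ 0.10212146  0.67617735 -0.66806496  1.82459706  0.55086841  0.83341523
 -2.21711279]
[(array([399., 160.]), array([460.1, 396.1]), array([44.9, 47.2]), 80.7)]
[(array([233., 400.]), array([458.3, 394.3]), array([44.1, 46.8]), 79.7)]
d [ -26.2 -290.    47.6]
 turn [ 3.000e-01 -1.000e-01 -1.584e+02] q7 -2.22
 turn [-0.1 -0.2 21.6] q7 -2.22
```

View pics/w9.png

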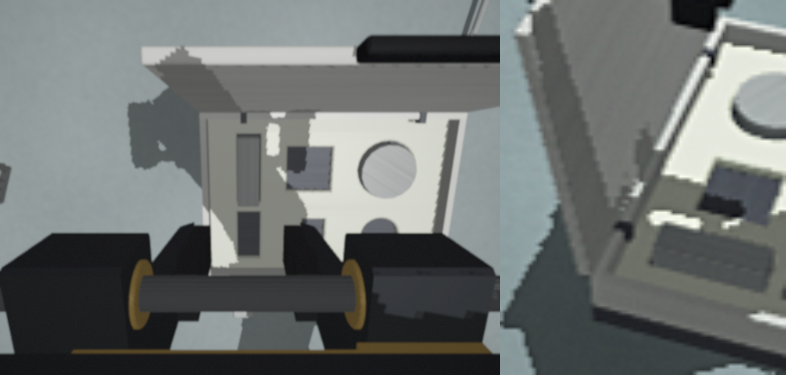

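The block and disc both sit in their recesses, and the plate hasn't moved: (459,395), sides at about -10.3°. I'll go over it with a -68.6° turn to keep joint 7 in range.

Call:
move_arm(targets=[[[0.8, -2, -35, 0, 0, 0, -8], [0.8, -5, -75, 0, 0, 0, -18], [0.8, -8, -125, 0, 0, 0, -28], [0.8, -11, -175, 10, 0, 0, -38], [0.8, -14, -225, 20, 0, 0, -48], [0.8, -17, -265, 35, 0, 0, -58], [0.8, -17, -290, 48, 0, 0, -68.6], [0.8, -17, -290, 48, 0, 0, -68.6], [0.8, -17, -290, 48, 0, 0, -68.6]]])

```text
clock: 17.05
tool_pos: [0.458, 0.3929, 0.167]
eef_rot: [0.768, 0.64, -0.001, 0.001]
contact_force: [0.6, -0.2, 0.1]
opening: 0.8
finger_force: 0.0
```

```bash
python3 - <<'E'
from h import *
s=r.get_state(); print(s['clock'],s['tool_pos'],s['q'])
ci=r.camera_info('wrist'); im=r.snapshot('wrist'); cv2.imwrite('pics/w10.png',im[:,:,::-1]); np.save('ci10.npy',ci,allow_pickle=True)
print(proj(ci,[[.459,.395,.018]]))
E
```

```text
17.05 [0.45796055 0.3928772  0.16703518] [-0.31730215  0.89287524 -0.89244068  1.6787609   0.81459625  0.98692708
 -1.69164056]
[[278.0542215 190.6926263]]
```

View pics/w10.png

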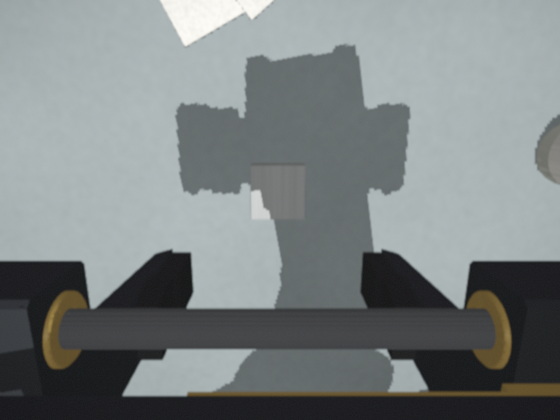

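The plate's top spans columns 251–305 and rows 163–220, centred at (278,191.5) and square to the tool. This agrees with the scene and side fix to within 1 px, so the 18 mm height is confirmed too.

Call:
move_arm(targets=[[[0.8, 2, 0.5, 50, 0, 0, 0], [0.8, 2, 0.5, 100, 0, 0, 0], [0.8, 2, 0.5, 140, 0, 0, 0], [0.8, 2, 0.5, 158, 0, 0, 0], [0.8, 2, 0.5, 158, 0, 0, 0], [0.3, 2, 0.5, 158, 0, 0, 0], [0.3, 2, 0.5, 158, 0, 0, 0], [0.3, 2, 0.5, 158, 0, 0, 0], [0.3, 2, 0.5, 158, 0, 0, 0], [0.3, 2, 0.5, 158, 0, 0, 0]]])

```text
clock: 18.35
tool_pos: [0.4592, 0.3968, 0.0113]
eef_rot: [0.768, 0.641, 0.001, 0.0]
contact_force: [0.8, -0.5, 6.5]
opening: 0.494
finger_force: 40.0
```

Call:
move_arm(targets=[[[0.3, 0, 0, -30, 0, 0, 0], [0.3, 0, 0, -80, 0, 0, 0], [0.3, 0, 0, -130, 0, 0, 0], [0.3, 0, 0, -180, 0, 0, 0], [0.3, 0, 0, -208, 0, 0, 0], [0.3, 0, 0, -208, 0, 0, 0]]])

```text
clock: 19.1
tool_pos: [0.4591, 0.3972, 0.2199]
eef_rot: [0.768, 0.641, 0.002, -0.0]
contact_force: [0.8, 0.4, -2.6]
opening: 0.488
finger_force: 40.0
```

```bash
python3 - <<'E'
from h import *
s=r.get_state(); print(s['tool_pos'],s['q'])
move([.5405-.02*.98,.0494-.02*.19,.217],-78.9)
E
```

```text
[0.45907582 0.39722162 0.21986421] [-0.30295521  0.83225601 -0.93277767  1.62534883  0.74431314  1.07122183
 -1.63220277]
d [-335.   123.5    2.1]
 turn [-0.  -0.2 68.6] q7 -1.63
 turn [   0.2   -0.  -111.4] q7 -1.63
```

Call:
move_arm(targets=[[[0.3, -40, 15, 0, 0, 0, 9], [0.3, -90, 33, 0, 0, 0, 19], [0.3, -140, 52, 0, 0, 0, 29], [0.3, -190, 70, 0, 0, 0, 39], [0.3, -240, 88, 0, 0, 0, 49], [0.3, -290, 107, 0, 0, 0, 59], [0.3, -335, 123.5, 0, 0, 0, 68.6], [0.3, -335, 123.5, 0, 0, 0, 68.6], [0.3, -335, 123.5, 0, 0, 0, 68.6]]])

```text
clock: 20.23
tool_pos: [0.5196, 0.0449, 0.2169]
eef_rot: [0.995, 0.098, -0.001, -0.0]
contact_force: [-0.4, -0.1, -2.4]
opening: 0.49
finger_force: 40.0
```

```bash
python3 - <<'E'
from h import *
s=r.get_state(); print(s['clock'],s['tool_pos'],s['q'],s['opening'])
move([.5405,.0494,.048],-78.9)
E
```

```text
20.225 [0.51959021 0.04486704 0.21693939] [ 0.23914455  0.65725865 -0.68126546  1.88306907  0.56187915  0.8041929
 -2.11953526] 0.48999722777547544
d [ 21.8  -0.3 168.9]
 turn [-0.   0.1  0.1] q7 -2.12
 turn [-2.000e-01 -1.000e-01 -1.799e+02] q7 -2.12
```

Call:
move_arm(targets=[[[0.3, 12, -1, 0, 0, 0, 0], [0.3, 21, -1.5, 20, 0, 0, 0], [0.3, 21, -1.5, 70, 0, 0, 0], [0.3, 21, -1.5, 120, 0, 0, 0], [0.3, 21, -1.5, 150, 0, 0, 0], [0.3, 21, -1.5, 169, 0, 0, 0], [0.3, 21, -1.5, 169, 0, 0, 0], [0.3, 21, -1.5, 169, 0, 0, 0]]])

```text
clock: 21.22
tool_pos: [0.5412, 0.051, 0.0492]
eef_rot: [0.995, 0.098, 0.0, -0.0]
contact_force: [-0.0, -0.3, -2.2]
opening: 0.491
finger_force: 40.0
```

```bash
python3 - <<'E'
from h import *
s=r.get_state(); print(s['clock'],s['tool_pos'],s['contact_force'])
ci=r.camera_info('wrist'); im=r.snapshot('wrist'); cv2.imwrite('pics/w11.png',im[150:350,140:420,::-1].repeat(2,0).repeat(2,1)); cv2.imwrite('pics/w11f.png',im[:,:,::-1]); np.save('ci11.npy',ci,allow_pickle=True)
E
```

```text
21.225 [0.54120845 0.05096174 0.04916766] [-0.04822926 -0.26904327 -2.19150843]
```

View pics/w11.png

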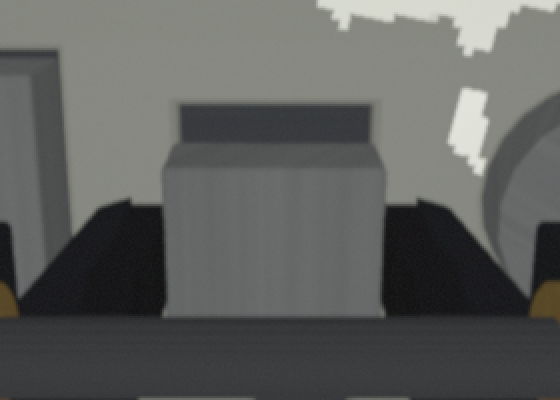

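The square recess's far edge is at row 201, columns 229–326. The plate's bottom far edge is at row 222 and its top far edge at row 233, columns 222–332. The plate is too far back and needs to move forward.

```bash
python3 - <<'E'
from h import *
ci=np.load('ci11.npy',allow_pickle=True).item(); s=r.get_state(); R=Ro.from_quat(s['eef_rot']); tp=s['tool_pos']
f=lambda q,z:(R.inv().apply(ray(ci,q,z)[0]-tp)*1000).round(1)
g=cv2.imread('pics/w11f.png').mean(2)
print('col277',g[194:240,277].astype(int)); print('r212',g[212,222:236].astype(int),g[212,318:334].astype(int)); print('r255',g[255,215:230].astype(int),g[255,324:338].astype(int))
print('slot far',f((277,201),.022),f((229.5,212),.022),f((325.5,212),.022))
for hb in(.007,.009,.011): print(hb,'bot far',f((277,221.5),tp[2]-hb),'top far',f((277,233),tp[2]-hb+.018),'L,R',f((222,240),tp[2]-hb+.018),f((332.5,240),tp[2]-hb+.018))
E
```

```text
col277 [134 134 134 133 132 128 119 104  84  65  58  58  59  60  60  59  59  59
  58  60  60  60  59  59  61  58  63  69  79  82  85  84  85  83  85  85
  85  86  86  92  98 103 105 106 106 108]
r212 [133 133 131 126 123 120 113  99  77  62  58  58  59  59] [ 60  59  59  58  58  59  72  91 106 119 123 126 128 132 133 133]
r255 [ 23  26  21  23  24  38  65  91 100 103 101 101 101 101 101] [106 105 105 105 103 103 101  91  70  41  25  24  20  22]
slot far [23.3  0.6 27.7] [ 18.  -21.8  27.7] [18.  23.4 27.6]
0.007 bot far [19.5  0.5  7. ] top far [ 20.4   0.5 -11. ] L,R [ 17.7 -20.  -11. ] [ 17.7  21.2 -11. ]
0.009 bot far [18.9  0.5  9. ] top far [19.8  0.5 -9. ] L,R [ 17.  -20.3  -9. ] [17.  21.5 -9. ]
0.011 bot far [18.3  0.5 11. ] top far [19.1  0.5 -7. ] L,R [ 16.3 -20.6  -7. ] [16.3 21.8 -7. ]
```

Call:
move_arm(targets=[[[0.3, 2.4, 0.2, 0, 0, 0, 0], [0.3, 2.4, 0.2, 0, 0, 0, 0], [0.3, 2.4, 0.2, 8, 0, 0, 0], [0.3, 2.4, 0.2, 13, 0, 0, 0], [0.3, 2.4, 0.2, 16, 0, 0, 0], [0.3, 2.4, 0.2, 19, 0, 0, 0], [0.3, 2.4, 0.2, 19, 0, 0, 0]]])

```text
clock: 22.15
tool_pos: [0.5431, 0.0504, 0.03]
eef_rot: [0.995, 0.097, -0.0, 0.0]
contact_force: [0.4, 0.2, -1.8]
opening: 0.491
finger_force: 40.0
```

Call:
move_arm(targets=[[[0.3, 0, 0, 2, 0, 0, 0], [0.3, 0, 0, 4, 0, 0, 0], [0.3, 0, 0, 5, 0, 0, 0], [0.3, 0, 0, 5, 0, 0, 0]]])

```text
clock: 22.65
tool_pos: [0.5432, 0.0504, 0.0253]
eef_rot: [0.995, 0.097, 0.0, 0.0]
contact_force: [-0.1, 0.1, -0.5]
opening: 0.496
finger_force: 40.0
```

Call:
move_arm(targets=[[[0.55, 0, 0, 0, 0, 0, 0], [0.62, 0, 0, 0, 0, 0, 0], [0.62, 0, 0, 0, 0, 0, 0], [0.62, 0, 0, -30, 0, 0, 0], [0.62, 0, 0, -90, 0, 0, 0], [0.62, 0, 0, -150, 0, 0, 0], [0.3, 0, 0, -210, 0, 0, 0], [0, 0, 0, -255, 0, 0, 0], [0, 0, 0, -255, 0, 0, 0]]])

```text
clock: 23.78
tool_pos: [0.5451, 0.0514, 0.2838]
eef_rot: [0.995, 0.097, 0.004, -0.0]
contact_force: [-0.0, -0.2, -1.2]
opening: 0.303
finger_force: 0.0
```

```bash
cat >> h.py <<'E'
C=np.array([.5147,.0263,0]); RC=Ro.from_euler('z',11.05,degrees=True)
def case(X): return (RC.inv().apply(np.array(X)-C)*1000).round(1)
def world(x,y,z): return C+RC.apply(np.array([x,y,z])/1000)
E
python3 - <<'E'
from h import *
s=r.get_state(); print(s['clock'],s['tool_pos'],case(s['tool_pos']))
cs,cd=r.camera_info('scene'),r.camera_info('side')
for n,a,b in(('R',(229.8,172.8),(351.4,198.4)),('L',(289.8,151.2),(337.8,254))): X=tri(cs,a,cd,b); print(n,case(X))
im=r.snapshot('wrist')[:,:,::-1]; sd=r.snapshot('side')[:,:,::-1]
cv2.imwrite('pics/w12.png',np.hstack([cv2.resize(im,(400,300)),cv2.resize(sd[180:300,215:365],(400,300),interpolation=2)]))
for ang in(1.2,1.4,1.6):
    for y in(-85,85): print(ang,y,proj(cd,world(-98+46*np.cos(ang),y,55+46*np.sin(ang))).round(1),proj(cs,world(-98+46*np.cos(ang),y,55+46*np.sin(ang))).round(1))
move(world(165,0,270),-78.95)
E
```

```text
23.775 [0.54514612 0.0513738  0.2837951 ] [ 34.7  18.8 283.8]
R [-86.2 -82.8 102.6]
L [-88.1  87.2  95.7]
1.2 -85 [[348.4 199.4]] [[229.4 175.2]]
1.2 85 [[334. 252.]] [[289.8 152. ]]
1.4 -85 [[352.5 199.4]] [[227.8 172.3]]
1.4 85 [[338.6 252.2]] [[288.1 149.2]]
1.6 -85 [[356.6 200. ]] [[226.2 169.8]]
1.6 85 [[343.3 253.1]] [[286.3 147. ]]
d [132.8  18.    9.9]
 turn [0.  0.  0.1] q7 -2.04
 turn [-0.000e+00  1.000e-01 -1.799e+02] q7 -2.04
```

View pics/w12.png

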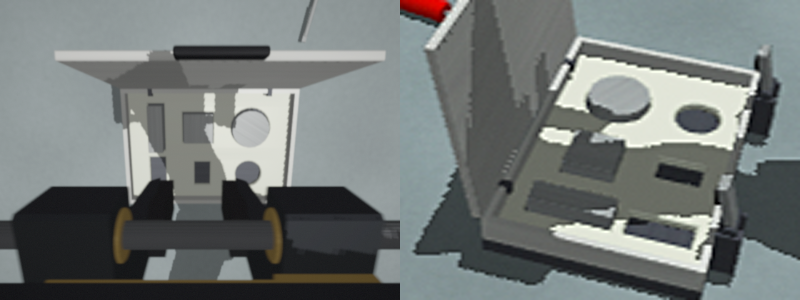

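All three pieces sit in their recesses, and the clamps stand at about 1.3 rad, clear of the lid's arc. I'll go over and behind the lid with the fingers shut.

Call:
move_arm(targets=[[[0, 45, 6, 0, 0, 0, 0], [0, 90, 12, 0, 0, 0, 0], [0, 133, 18, 0, 0, 0, 0], [0, 133, 18, 0, 0, 0, 0], [0, 133, 18, 40, 0, 0, 0], [0, 133, 18, 80, 0, 0, 0], [0, 133, 18, 99, 0, 0, 0], [0, 133, 18, 99, 0, 0, 0]]])

```text
clock: 24.88
tool_pos: [0.6757, 0.0582, 0.1796]
eef_rot: [0.995, 0.097, -0.002, 0.0]
contact_force: [-0.3, 0.2, 0.9]
opening: 0.002
finger_force: 0.0
```

```bash
python3 - <<'E'
from h import *
s=r.get_state(); p=case(s['tool_pos']); print(s['clock'],p,s['q'],s['contact_force'])
for th in(1.65,1.5,1.35,1.2,1.05,.9,.75,.6,.45,.3,.15,0):
    rho=125+40*th/1.65
    X=np.array([88-rho*np.cos(th)+8*np.sin(th)+9, 39+rho*np.sin(th)+8*np.cos(th)])
    print(th,'dx',round(X[0]-p[0],1),'dz',round(p[2]-X[1],1))
E
```

```text
24.875 [164.1   0.5 179.6] [ 0.16235623  0.89622251 -0.65396705  1.42561732  0.58955495  1.02403951
 -1.99657407] [-0.34649038  0.20036008  0.90033921]
1.65 dx -46.1 dz -23.2
1.5 dx -70.5 dz -20.9
1.35 dx -93.8 dz -15.1
1.2 dx -115.5 dz -5.9
1.05 dx -135.0 dz 6.1
0.9 dx -152.1 dz 20.6
0.75 dx -166.4 dz 37.1
0.6 dx -177.8 dz 55.2
0.45 dx -186.0 dz 74.3
0.3 dx -191.1 dz 93.9
0.15 dx -193.1 dz 113.5
0 dx -192.1 dz 132.6
```

Call:
move_arm(targets=[[[0, -25, 0, -5, 0, 0, 0], [0, -50, 0, -6, 0, 0, 0], [0, -72, 0, -8, 0, 0, 0], [0, -94, 0, -10, 0, 0, 0], [0, -115, 0, -6, 0, 0, 0], [0, -135, 0, 6, 0, 0, 0], [0, -152, 0, 20, 0, 0, 0]]])

```text
clock: 25.75
tool_pos: [0.5296, 0.0298, 0.1634]
eef_rot: [0.995, 0.097, 0.003, -0.0]
contact_force: [-0.2, -1.4, 2.3]
opening: 0.004
finger_force: 0.9
```

```bash
python3 - <<'E'
from h import *
s=r.get_state(); p=case(s['tool_pos']); print(s['clock'],p,s['q'],s['contact_force'])
sd=r.snapshot('side')[:,:,::-1]; cv2.imwrite('pics/w13.png',cv2.resize(sd[60:300,180:400],(440,480)))
E
```

```text
25.75 [ 15.3   0.6 163.4] [ 0.23214752  0.73928748 -0.6289273   1.916569    0.66566238  0.69797733
 -2.17657781] [-0.15097423 -1.44796704  2.30418414]
```

View pics/w13.png

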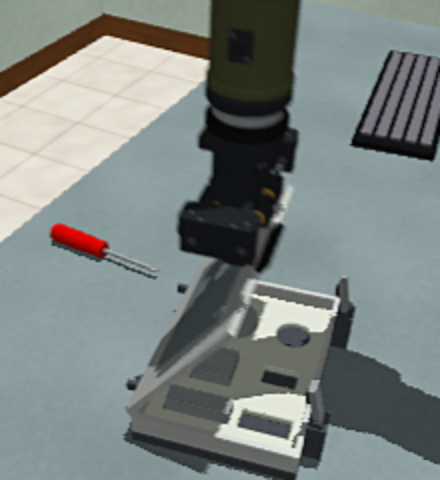

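The lid is following at about 0.95 rad. I've now viewed 16 pictures, two over the limit of 14, so I'll view no more and check by numbers only.

Call:
move_arm(targets=[[[0, -14, 0, 16, 0, 0, 0], [0, -26, 0, 35, 0, 0, 0], [0, -34, 0, 54, 0, 0, 0], [0, -39, 0, 73, 0, 0, 0], [0, -41, 0, 92, 0, 0, 0], [0, -40, 0, 106, 0, 0, 0], [0, -40, 0, 112, 0, 0, 0], [0, -40, 0, 112, 0, 0, 0]]])

```text
clock: 26.8
tool_pos: [0.4895, 0.0217, 0.0493]
eef_rot: [0.995, 0.097, 0.0, 0.0]
contact_force: [-0.8, -0.1, -0.6]
opening: 0.004
finger_force: 0.0
```

Call:
move_arm(targets=[[[0, 0, 0, 2, 0, 0, 0], [0, 0, 0, 4, 0, 0, 0], [0, 0, 0, 5, 0, 0, 0], [0, 0, 0, 5, 0, 0, 0]]])

```text
clock: 27.3
tool_pos: [0.4896, 0.0216, 0.0472]
eef_rot: [0.995, 0.097, 0.002, 0.001]
contact_force: [-5.1, -1.2, 31.4]
opening: 0.006
finger_force: 15.5
```

```bash
python3 - <<'E'
from h import *
s=r.get_state(); R=Ro.from_quat(s['eef_rot']); p=s['tool_pos']; print(case(p),s['q'])
d=lambda x,y,z:(R.inv().apply(world(x,y,z)-p)*1000).round(1)
print('approach',d(-130,85,150),d(-130,85,90))
for ph in(1.3,1.1,.9,.7,.5,.3,.15,0): print(ph,d(-98+35*np.cos(ph)-4*np.sin(ph)-9,85,55+35*np.sin(ph)+4*np.cos(ph)))
E
```

```text
[-25.6   0.2  47.2] [ 0.07340383  0.8782493  -0.34847534  2.09726194  0.96049291  0.32812312
 -2.46390493]
approach [-103.9  -84.9 -103.3] [-104.1  -85.   -43.3]
1.3 [-75.6 -84.9 -43. ]
1.1 [-68.8 -84.9 -41.2]
0.9 [-62.5 -84.9 -38. ]
0.7 [-57.  -84.9 -33.7]
0.5 [-52.4 -84.9 -28.4]
0.3 [-48.9 -84.9 -22.2]
0.15 [-47.2 -84.9 -17.3]
0 [-46.2 -84.9 -12.1]
```

Call:
move_arm(targets=[[[0, 0, 0, -40, 0, 0, -5], [0, 0, 0, -80, 0, 0, -15], [0, 0, 0, -103, 0, 0, -25], [0, 0, 0, -103, 0, 0, -35], [0, 0, 0, -103, 0, 0, -45], [0, 0, 0, -103, 0, 0, -55], [0, 0, 0, -103, 0, 0, -65], [0, 0, 0, -103, 0, 0, -75], [0, 0, 0, -103, 0, 0, -85], [0, 0, 0, -103, 0, 0, -90]]])

```text
clock: 28.55
tool_pos: [0.4889, 0.0211, 0.1474]
eef_rot: [0.634, 0.773, 0.0, 0.0]
contact_force: [0.3, 0.3, 0.5]
opening: 0.002
finger_force: 0.0
```

Call:
move_arm(targets=[[[0, 0, 0, 0, 0, 0, -10], [0, 0, 0, 0, 0, 0, -20], [0, 0, 0, 0, 0, 0, -30], [0, 0, 0, 0, 0, 0, -40], [0, 0, 0, 0, 0, 0, -50], [0, 0, 0, 0, 0, 0, -60], [0, 0, 0, 0, 0, 0, -70], [0, 0, 0, 0, 0, 0, -80], [0, 0, 0, 0, 0, 0, -90], [0, 0, 0, 0, 0, 0, -90]]])

```text
clock: 29.8
tool_pos: [0.4888, 0.0212, 0.1472]
eef_rot: [-0.096, 0.995, 0.0, -0.0]
contact_force: [-0.2, -0.3, 0.2]
opening: 0.009
finger_force: 0.0
```

```bash
cat > c.py <<'E'
from h import *
import sys
Y=float(sys.argv[1])
s=r.get_state(); R=Ro.from_quat(s['eef_rot']); p=s['tool_pos']; print(s['clock'],case(p),s['q'].round(2),s['contact_force'].round(1))
d=lambda x,y,z:(R.inv().apply(world(x,y,z)-p)*1000).round(1)
print('approach',d(-130,Y,150),d(-130,Y,90))
for ph in(1.3,1.1,.9,.7,.5,.3,.15,0): print(ph,d(-98+35*np.cos(ph)-4*np.sin(ph)-9,Y,55+35*np.sin(ph)+4*np.cos(ph)))
E
python3 c.py 85
```

```text
29.8 [-2.640e+01 -1.000e-01  1.472e+02] [ 0.54  1.   -1.29  2.03  1.13  1.1   0.47] [-0.2 -0.3  0.2]
approach [103.7  85.   -2.8] [103.7  85.   57.2]
1.3 [75.2 85.  57.4]
1.1 [68.4 85.  59.2]
0.9 [62.1 85.  62.3]
0.7 [56.5 85.  66.6]
0.5 [51.9 85.  71.9]
0.3 [48.4 85.  78. ]
0.15 [46.7 85.  83. ]
0 [45.7 85.  88.2]
```

Call:
move_arm(targets=[[[0, 30, 30, -8, 0, 0, 0], [0, 60, 60, -8, 0, 0, 0], [0, 90, 85, -8, 0, 0, 0], [0, 90, 85, -8, 0, 0, 0], [0, 90, 85, 30, 0, 0, 0], [0, 90, 85, 57, 0, 0, 0], [0, 90, 85, 57, 0, 0, 0]]])

```text
clock: 30.68
tool_pos: [0.384, 0.0866, 0.089]
eef_rot: [-0.096, 0.995, -0.001, -0.001]
contact_force: [-1.1, -1.4, 1.0]
opening: 0.002
finger_force: 0.0
```

```bash
python3 c.py 85
```

```text
30.675 [-116.7   84.3   89. ] [ 0.32  1.04 -1.21  2.34  1.37  0.96 -0.09] [-1.1 -1.4  1. ]
approach [ 13.5   0.7 -60.9] [13.3  0.7 -0.9]
1.3 [-15.2   0.7  -0.8]
1.1 [-22.    0.8   1. ]
0.9 [-28.4   0.8   4. ]
0.7 [-33.9   0.8   8.3]
0.5 [-38.6   0.8  13.6]
0.3 [-42.    0.8  19.7]
0.15 [-43.8   0.8  24.7]
0 [-44.8   0.8  29.9]
```

Call:
move_arm(targets=[[[0, -15, 0.5, -1, 0, 0, 0], [0, -22, 0.5, 1, 0, 0, 0], [0, -28, 0.5, 4, 0, 0, 0], [0, -34, 0.5, 8, 0, 0, 0], [0, -38.5, 0.5, 14, 0, 0, 0], [0, -42, 0.5, 20, 0, 0, 0], [0, -44, 0.5, 25, 0, 0, 0], [0, -45, 0.5, 29, 0, 0, 0], [0, -45, 0.5, 30, 0, 0, 0]]])

```text
clock: 31.8
tool_pos: [0.4282, 0.0968, 0.0599]
eef_rot: [-0.097, 0.995, 0.0, -0.0]
contact_force: [1.5, -0.3, 1.7]
opening: 0.002
finger_force: 0.8
```

Call:
move_arm(targets=[[[0, 0, 0, 1, 0, 0, 0], [0, 0, 0, 2, 0, 0, 0], [0, 0, 0, 2.5, 0, 0, 0], [0, 0, 0, 2.5, 0, 0, 0]]])

```text
clock: 32.3
tool_pos: [0.4282, 0.0968, 0.0592]
eef_rot: [-0.098, 0.995, -0.0, 0.001]
contact_force: [-0.6, -2.5, 15.8]
opening: 0.006
finger_force: 8.1
```

Call:
move_arm(targets=[[[0, 0, 0, -45, 0, 0, 0], [0, 0, 0, -92, 0, 0, 0], [0, 15, -50, -92, 0, 0, 0], [0, 30, -110, -92, 0, 0, 0], [0, 44, -170, -92, 0, 0, 0], [0, 44, -170, -92, 0, 0, 0], [0, 44, -170, -60, 0, 0, 0], [0, 44, -170, -28, 0, 0, 0], [0, 44, -170, -28, 0, 0, 0]]])

```text
clock: 33.42
tool_pos: [0.4164, -0.0774, 0.0845]
eef_rot: [-0.098, 0.995, 0.001, -0.002]
contact_force: [-0.1, -0.2, 0.3]
opening: 0.006
finger_force: 0.0
```

```bash
python3 c.py -85
```

```text
33.425 [-116.4  -82.9   84.5] [ 0.73  1.06 -1.2   2.25  1.34  0.98  0.42] [-0.1 -0.2  0.3]
approach [ 13.9  -1.9 -65.4] [13.6 -2.  -5.4]
1.3 [-14.9  -2.1  -5.3]
1.1 [-21.7  -2.1  -3.6]
0.9 [-28.   -2.2  -0.5]
0.7 [-33.6  -2.2   3.8]
0.5 [-38.2  -2.2   9.1]
0.3 [-41.7  -2.3  15.2]
0.15 [-43.5  -2.3  20.2]
0 [-44.5  -2.3  25.3]
```

Call:
move_arm(targets=[[[0, -5, -2, -5, 0, 0, 0], [0, -15, -2, -5, 0, 0, 0], [0, -22, -2, -3.5, 0, 0, 0], [0, -28, -2, 0, 0, 0, 0], [0, -33.5, -2, 4, 0, 0, 0], [0, -38, -2, 9, 0, 0, 0], [0, -41.5, -2, 15, 0, 0, 0], [0, -43.5, -2, 20, 0, 0, 0], [0, -44.5, -2, 25, 0, 0, 0], [0, -44.5, -2, 25.5, 0, 0, 0]]])

```text
clock: 34.67
tool_pos: [0.4618, -0.0721, 0.0598]
eef_rot: [-0.097, 0.995, 0.0, -0.0]
contact_force: [1.6, -0.1, 1.5]
opening: 0.003
finger_force: 0.6
```

Call:
move_arm(targets=[[[0, 0, 0, 1, 0, 0, 0], [0, 0, 0, 2, 0, 0, 0], [0, 0, 0, 2.5, 0, 0, 0], [0, 0, 0, 2.5, 0, 0, 0]]])

```text
clock: 35.17
tool_pos: [0.4619, -0.0721, 0.0592]
eef_rot: [-0.097, 0.995, -0.001, 0.001]
contact_force: [-1.5, -1.4, 14.5]
opening: 0.008
finger_force: 7.4
```

Call:
move_arm(targets=[[[0, 0, 0, -40, 0, 0, 0], [0, 0, 0, -90, 0, 0, 0], [0, 0, 0, -140, 0, 0, 0], [0, 30, -50, -160, 0, 0, 0], [0, 50, -100, -160, 0, 0, 0], [0, 60, -150, -160, 0, 0, 0], [0, 60, -150, -160, 0, 0, 0]]])

```text
clock: 36.05
tool_pos: [0.4302, -0.2348, 0.2165]
eef_rot: [-0.093, 0.996, -0.0, -0.002]
contact_force: [0.8, 1.3, -0.4]
opening: 0.007
finger_force: 0.0
```

```bash
python3 - <<'E'
from h import *
s=r.get_state(); print(s['clock'],s['contact_force'].round(1),case(s['tool_pos']))
for n in('side','scene'):
    ci=r.camera_info(n); a=cv2.imread(f'pics/{n}0.png').astype(int); b=r.snapshot(n)[:,:,::-1].astype(int)
    for k,X in {'L up':(-88,85,95),'R up':(-87,-85,95),'L down tip':(-60,85,59),'R down tip':(-60,-85,59),'lid centre':(0,0,47),'lid corner nearR':(-80,-120,47),'lid corner nearL':(-80,120,47),'lip':(-95,0,45),'bench ref':(-160,0,0)}.items():
        u,v=proj(ci,world(*X))[0].round().astype(int); print(n,k,a[v,u],b[v,u])
E
```

```text
36.05 [ 0.8  1.3 -0.4] [-133.  -240.1  216.5]
side L up [154 153 148] [194 198 193]
side R up [162 164 158] [62 62 54]
side L down tip [200 216 210] [160 161 154]
side R down tip [89 92 89] [157 158 150]
side lid centre [199 214 209] [144 139 125]
side lid corner nearR [114 111  96] [166 168 165]
side lid corner nearL [117 124 121] [198 201 198]
side lip [145 140 127] [18 18 16]
side bench ref [144 142 128] [148 146 131]
scene L up [159 157 156] [137 132 121]
scene R up [53 54 53] [137 133 122]
scene L down tip [79 80 81] [149 146 146]
scene R down tip [77 78 79] [149 146 146]
scene lid centre [72 72 73] [133 130 117]
scene lid corner nearR [145 144 137] [78 79 82]
scene lid corner nearL [146 143 137] [184 186 190]
scene lip [135 131 120] [11  9  9]
scene bench ref [135 129 118] [138 134 123]
```

Lip and lid are at the shut position, and both clamp bars are at their down positions. The robot is clear.

```bash
python3 -c "
from plant import r
print(r.finish_job())"
```

```text
the job is handed in; nothing more can be done
None
```

The job is handed in at about 36 s: the big disc, the 70 mm block and the square plate are in their recesses, the lid is shut, and both clamps were then pressed fully down; I viewed 16 pictures, two over the limit of 14, and checked the closing steps by force and pixel readings only.

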